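Clamp the meter: back the star knob to the click, then run it down

TASK

Clamp the handheld meter in its fixture: first swing the clamp strap across the meter until it is fully home against its stop. Then turn the star knob backwards (anticlockwise from above) until its thread clicks and the knob drops, and from there turn it forwards (clockwise) until it comes up tight and the strap's foot presses on the meter. Do not shift the meter, and let go of everything at the end.

Things in the scene. Friction and masses are not known exactly. Their poses are not given: they have to be found in the camera images.
- fixture: Flat aluminium clamping fixture, screwed down: plate 150 (x) x 220 (y) x 12 mm. Origin: middle of the plate's underside, at table height; z up. The meter's nest lies along its y, middle at x = +22 mm; the stud with strap and star knob stands at x = -55 mm, y = 0, beside the meter.
- strap_handle (a point): Middle of the black handle post at the free end of the steel clamp strap: round, 16 mm across (13 mm at the foot), 38 mm tall; this point is 17 mm below its top, 21 mm above the strap. Strap: 22 mm wide, 11 thick, top face about 70 mm above the table. It is 118 mm from the stud's axis, about which the strap swings level. Home, it points along the fixture's +x, square across the meter.
- strap (a joint): Swing of the strap about the stud, rad: 0 = fully home against its stop, square across the meter; grows as the strap swings open (clockwise from above, handle towards the fixture's -y), limit 1.55. Stays where it is left; takes about 0.6 N at the handle.
- knob_top (a point): Middle of the top face of the black star knob on the stud; z up, x along the grey rib on top. Head 57 mm across over eight shallow lobes (grip at any yaw), 26 mm tall, all below this point. Turns and rises on the upright stud only; about 0.1 Nm. Heights of this point above the table: start 118 to 120 mm, dropped after the click 114, screwed right down about 108.
- foot: Sprung rubber foot under the strap, 20 mm across and 5 mm thick, 77 mm from the stud; origin at the middle of its underside. Hangs about 3 mm above the meter while the strap is up, and presses on it with about 5 to 6 N when the knob is screwed right down.
- meter: Handheld meter, white and black, 65 (x) x 198 (y) x 36 mm, 240 g, loose in the fixture's nest, long side along the fixture's y. Origin: middle of its underside.
- knob_hub (a point): Middle of the underside of the star knob's hub (27 mm across, 16 mm tall, below the head), 42 mm below the knob's top. At the start the knob sits on the thread's end, not in it. Backwards it climbs 3.2 mm per rad and after 0.5 to 1.0 rad passes the end: it falls 7.5 mm on to the strap, by its own 120 g only, so not while the fingers hold it up. Turning back up to 1.3 rad further does no harm.
- stud_tip (a point): Top of the fixed steel stud, 120 mm above the table, on the knob's axis. Its coarse right-hand thread: forwards without the click, or with the knob held up, it crosses and jams. After the click, forwards, the knob screws down 3.2 mm per rad (first 0.4 rad beyond the click position is play), pushing the strap down against a 4 to 7 N spring, to a solid stop 2.3 rad forward of the click position.
Things that resemble listed ones, but are neither listed nor needed, are in the scene too. There is more than one size of the meter; the job needs the larger.

How it is judged:
On the way, in this order (a step that is already met when the one before it is completed fails the run):
1. the strap is home across the meter (within 0.08 rad), while the knob has not yet dropped (value of joint strap below 0.08 rad and z of knob_top in the frame of fixture above 0.1155 m), for 0.2 s.
2. the thread has clicked: the knob has dropped on to the strap (value of joint strap below 0.08 rad and z of knob_top in the frame of fixture below 0.115 m), for 0.2 s.
At the end, for the whole second after the job is handed in: The strap is home across the meter (within 0.08 rad of its stop), the star knob is screwed down on its thread (its top less than 109.5 mm above the table), the foot presses on the meter with more than 2.5 N, and the meter lies still within 8 mm of where it was (value of joint strap below 0.08 rad and z of knob_top in the frame of fixture below 0.1095 m and contact force between foot and meter above 2.5 N and distance of meter from where it was at the start of the episode below 0.008 m and linear speed of meter below 0.01 m/s); the robot touches nothing.
It fails at once if the meter is shifted by more than 15 mm (distance of meter from where it was at the start of the episode above 0.015 m).
It also fails if it takes over 72 s, if anything falls off the work surface, if the arm or the gripper's body presses on something with over 40 N, if the wrist force passes 120 N, or if a joint passes its speed limit or range.

ROBOT

A 6-joint arm with a two-finger parallel gripper is mounted at the origin on a cart in front of the work surface, level with it; the furniture and walls round the work are solid. World frame = base frame: x ahead of the robot, y to its left, z up, the work surface at z = 0. Lengths are in m, angles in rad, forces in N, time in s.
With the tool pointing down it reaches from about 0.35 to 0.975 m from the base axis. Payload 4.9 kg.
Tool frame: the origin (TCP) lies at the very end of the fingers, on their centre line; the grasp point (between the pads) lies manip.grip_point_offset behind it (manip.grip_point_offset is the distance from the TCP to the grasp point, in m); z points along the fingers, y is the line along which they close (so a half turn about z gives the same grasp; the last joint's range is limited). The gripper opens to 85 mm and grips with 20 to 120 N. Pads are 22 mm wide; open, the fingers measure 114 mm over their backs; the gripper's body (76 mm by 85 mm) begins 54 mm behind the grasp point. The pads swing forward as they close: fully open they stand 13 mm farther back than shut.
Start: joints at [1.172, 0.053, 1.613, -0, 1.476, -0.119], TCP at [0.173, 0.601, 0.231] pointing down, gripper open.
Joint ranges: [-3.01, 3.01], [-1.01, 2.22], [0.06, 2.58], [-1.02, 4.17], [0.09, 2.62], [-3.14, 3.14]. Speed limits (rad/s): [2.57, 2.57, 3.14, 3.14, 3.14, 3.14].

INTERFACE

Orientations are given as a unit quaternion [w, x, y, z].
In Python, from plant import manip gives the robot as it stands.
- The arm moves only by the shell command python3 -m crank 'ROWS' [OPENING]. ROWS is JSON, a list of rows, each an object of numbers: "x", "y", "z": the shift along the tool's x, y, z in cm; "turn": the turn about the tool's z in rad. In form: [{"x": .., "y": .., "z": .., "turn": ..}, ...]. A call has 1 to 5 rows; each row shifts and turns the commanded pose from where the row before left it, along the tool's axes as they then stand; what a row does not reach is not made up. A row lasts 1/10 s, in which the tool goes at most 50 mm and 8.59 degrees, less where a joint would pass 70% of its speed; a pose out of reach is approached as far as the arm can. A call with a gripper value outside its range is refused whole. OPENING is the opening in per cent of the stroke, from 0 (shut) to 100 (fully open), set as the call begins (- or left out, the last holds). The fingers move at their own pace and stop on an object; the grip force is fixed at half the most. Time passes only in rows, so rows that do not move let the fingers close. It gives the time, the measured TCP pose, the force, the opening and the grip force at its end, in the units of the state.
- manip.state(): the state, without advancing time (a new reading comes with each control period).
- manip.grab_frame(name): name is "side" or "top"; returns (picture, depth): 480x640x3 uint8, red, green, blue; 480x640 float32, m along the optical axis (not along the pixel's ray), 0 where there is no reading.
- manip.camera_model(name): a dict with "mtx" (3x3 intrinsics, pixels), "world_to_cam" (4x4, takes a point from world to camera coordinates). Camera axes: x right, y down, z forward; pixel columns grow to the right and rows downward; lengths in m; the calibration is good to about 2 mm. A picture is of the moment at which its call begins. camera_model takes no time and is no camera call.
- manip.job_done(): hands the job in; it is judged then, once.
The state is a dict: "time": time; "joint_pos": joint angles; "joint_vel": joint speeds; "joint_efforts": joint torques, N m; "tool_pos": TCP position; "tool_rot": TCP orientation; "contact_force": force on the tool from outside, world axes, zero at the start; "ft_torque": the same for the moment, N m; "gripper_width": opening from 0.0 (shut) to 1.0 (fully open); "grasp_force": force on a finger pad.
Only numpy, scipy, OpenCV 4.12 (cv2) and the standard library are available. Lean on these libraries where they do the work, as an engineer would, in place of code of your own. Each camera call takes 0.05 s, during which the arm holds its last target. There are 200 camera calls.

## Working session

There is one attempt and no reset: what is moved stays moved. The work goes in short steps, Python scripts to look and compute and a shell command to move; the robot and the scene stay as the last step left them, time stands still between calls to the robot, and variables do not carry over. Pictures are saved under pics/ and viewed, at most 10 in all, crops included, and the job is handed in when it is done.

```bash
mkdir -p pics; ls
cat > h.py <<'E'
import numpy as np, cv2
from plant import manip
def grab(n):
    p,d=manip.grab_frame(n); return p,d
def pts(n,d):
    m=manip.camera_model(n); K=np.array(m["mtx"]); T=np.linalg.inv(np.array(m["world_to_cam"]))
    v,u=np.mgrid[0:480,0:640]
    c=np.stack([(u-K[0,2])/K[0,0]*d,(v-K[1,2])/K[1,1]*d,d],-1)
    return c@T[:3,:3].T+T[:3,3]
def save(name,p): cv2.imwrite(name,cv2.cvtColor(p,cv2.COLOR_RGB2BGR))
E
python3 - <<'E'
from h import *
print(manip.state(),manip.grip_point_offset)
for n in("side","top"):
    p,d=grab(n); save(f"pics/{n}0.png",p); np.save(f"{n}0.npy",d); print(manip.camera_model(n))
E
```

```text
pics
{'time': 0.0, 'joint_pos': array([ 1.17201169e+00,  5.33650407e-02,  1.61429962e+00, -1.97889578e-05,
        1.47599160e+00, -1.19004511e-01]), 'joint_vel': array([ 0.00124733, -0.00077017, -0.00091401, -0.00054315, -0.00128683,
       -0.00017155]), 'joint_efforts': array([-8.61893859e-04, -3.93669641e+01, -3.70189011e+01, -1.03539110e-04,
        7.03986967e-03, -1.42565443e-05]), 'tool_pos': array([0.17235388, 0.60011641, 0.23005459]), 'tool_rot': array([-2.54633240e-04,  1.39433243e-01,  9.90230936e-01, -9.99938179e-04]), 'contact_force': array([-0.00991715,  0.35138808, -0.7137395 ]), 'ft_torque': array([-0.01862301, -0.01548907,  0.01145876]), 'grasp_force': 0.0, 'gripper_width': 1.0023295601897064} 0.0187
{'mtx': array([[596.76614843,   0.        , 316.92332872],
       [  0.        , 596.76614843, 242.79323606],
       [  0.        ,   0.        ,   1.        ]]), 'world_to_cam': array([[-0.940966  , -0.33816091,  0.01517188,  0.4511935 ],
       [-0.13062026,  0.32138416, -0.93789689,  0.26188251],
       [ 0.31228406, -0.88451084, -0.34658224,  0.49551702],
       [ 0.        ,  0.        ,  0.        ,  1.        ]])}
{'mtx': array([[543.47691489,   0.        , 318.08313033],
       [  0.        , 543.47691489, 234.21785313],
       [  0.        ,   0.        ,   1.        ]]), 'world_to_cam': array([[ 0.01725517, -0.99955823, -0.02419908, -0.2274836 ],
       [-0.99522901, -0.01484588, -0.09643033,  0.57310913],
       [ 0.09602847,  0.02574755, -0.99504553,  0.89969146],
       [ 0.        ,  0.        ,  0.        ,  1.        ]])}
```

View pics/top0.png

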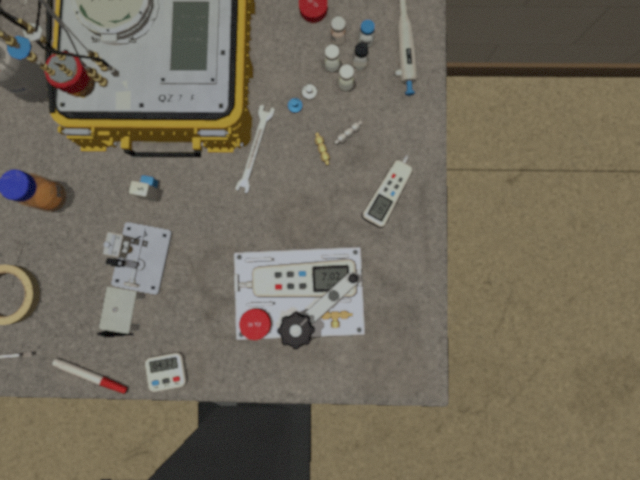

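View pics/side0.png

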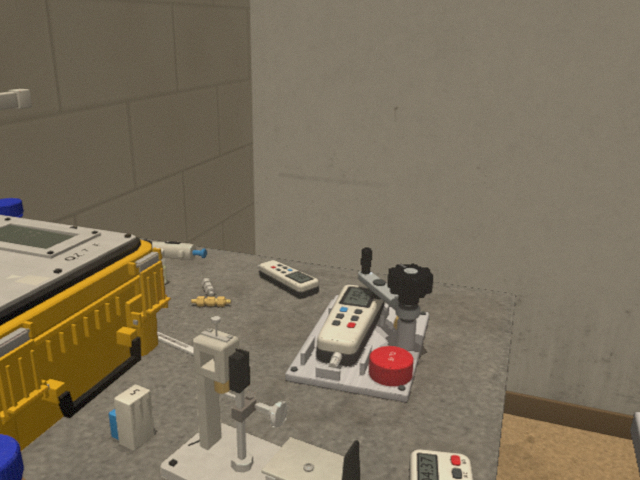

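The top view shows the fixture plate with corners near (234,252) and (363,336). The black star knob is at (296,330), the strap handle at (353,279) and the large meter at (305,279).

Possible mix-ups:
- **Knob:** the red cap at (255,323) and the small toggle clamp at (125,248). The black eight-lobed one at (296,330) fits the description.
- **Meter:** the small one at (388,192). The one in the fixture is the larger.
- **Handle:** the black bottle cap at (361,48). The post on the strap at (353,279) fits.

```bash
cat > meas.py <<'E'
from h import *
def run(tag=None,p=None,d=None):
    if p is None: p,d=grab("top")
    P=pts("top",d); X,Y,Z=P[...,0],P[...,1],P[...,2]
    reg=np.zeros(Z.shape,bool); reg[240:360,225:375]=1
    dark=(p.max(-1)<75)&reg
    print("knob head", end=' ')
    k=dark&(Z>.105)&(Z<.13)
    n,l,s,c=cv2.connectedComponentsWithStats(k.astype(np.uint8))
    for i in range(1,n):
        if s[i,4]>15:
            m=l==i; print(s[i],c[i],P[m].mean(0).round(4),np.median(Z[m]).round(4))
    return p,d,P
def ray(n,u,v,z):
    m=manip.camera_model(n);K=np.array(m["mtx"]);T=np.linalg.inv(np.array(m["world_to_cam"]))
    r=T[:3,:3]@np.array([(u-K[0,2])/K[0,0],(v-K[1,2])/K[1,1],1]); o=T[:3,3]
    return o+r*(z-o[2])/r[2]
if __name__=="__main__":
    p=cv2.cvtColor(cv2.imread("pics/top0.png"),cv2.COLOR_BGR2RGB); d=np.load("top0.npy")
    p,d,P=run(None,p,d); Z=P[...,2]
    m=((Z>.006)&(Z<.019)); m[:240]=0;m[350:]=0;m[:,:225]=0;m[:,375:]=0
    q=P[m]; print("plate",m.sum(),np.median(q[:,2]),cv2.minAreaRect(q[:,:2].astype(np.float32)))
    g=p.min(-1)>110; g[:240]=0;g[350:]=0;g[:,:225]=0;g[:,375:]=0
    g=cv2.morphologyEx(g.astype(np.uint8),cv2.MORPH_OPEN,np.ones((3,3)))
    cs,_=cv2.findContours(g,0,2); c=max(cs,key=cv2.contourArea)
    pl=np.array([ray("top",a,b,.012)[:2] for a,b in np.vstack(cs)[:,0]],np.float32); print(cv2.minAreaRect(pl),cv2.boxPoints(cv2.minAreaRect(pl)))
    for uv in((296,330),(353,279),(334,295)): print(uv,P[uv[1],uv[0]])
    big=cv2.resize(p[240:352,225:375],(750,560),interpolation=cv2.INTER_CUBIC); save("pics/crop.png",big)
E
python3 meas.py
```

```text
knob head [349 274   9   8  58] [353.24137931 277.79310345] [ 0.5024 -0.2755  0.1071] 0.107
[278 312  37  37 749] [295.94125501 330.44993324] [ 0.4218 -0.1899  0.1186] 0.1187
plate 4747 0.012010023427607597 ((0.4766197204589844, -0.1876116245985031), (0.15014755725860596, 0.2226072996854782), 3.4035537242889404)
((0.4769294857978821, -0.185086190700531), (0.15178421139717102, 0.22218814492225647), 3.1464781761169434) [[ 0.39505398 -0.07832522]
 [ 0.40724963 -0.3001784 ]
 [ 0.558805   -0.29184717]
 [ 0.54660934 -0.06999397]]
(296, 330) [ 0.42247938 -0.18995391  0.11887999]
(353, 279) [ 0.50053799 -0.27518365  0.10622249]
(334, 295) [ 0.47511564 -0.24653014  0.07361101]
```

View pics/crop.png

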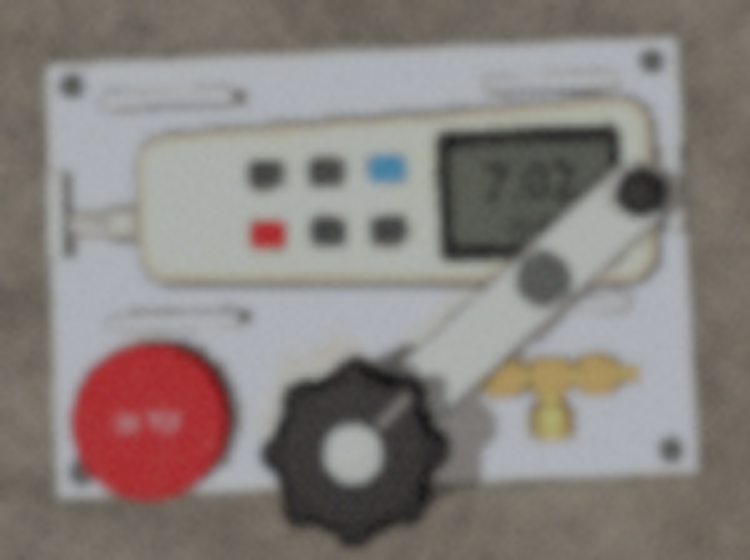

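The crop confirms the choice. The plate measures 150 x 222 mm, with its centre at (0.477,-0.186) and yaw +3.2°. The stud is at (0.422,-0.189) and the handle at (0.502,-0.275), r = 117 mm, which agrees with the given 118. The strap is about 0.87 rad open. I'll go there by way of (0.48, 0.2) at a safe height.

```bash
python3 -m crank '[{"x":-3.4,"y":-2.5,"z":-0.5},{"x":-3.4,"y":-2.5,"z":-0.5},{"x":-3.4,"y":-2.5,"z":-0.5},{"x":-3.4,"y":-2.5,"z":-0.5},{"x":-3.4,"y":-2.5,"z":-0.5}]' 100
python3 -m crank '[{"x":-3.4,"y":-2.5},{"x":-3.4,"y":-2.5},{"x":-3.4,"y":-2.5},{"x":-3.4,"y":-2.5},{"x":-3.4,"y":-2.5}]'
python3 -m crank '[{"x":-3.4,"y":-2.5},{"x":-3.4,"y":-2.5},{"x":-1.25,"y":-3.7},{"x":-1.25,"y":-3.7},{"x":-1.25,"y":-3.7}]'
```

```text
schema error: expected keys x, y, z, turn
schema error: expected keys x, y, z, turn
schema error: expected keys x, y, z, turn
```

```bash
python3 -m crank '[{"x":-3.4,"y":-2.5,"z":-0.5,"turn":0},{"x":-3.4,"y":-2.5,"z":-0.5,"turn":0},{"x":-3.4,"y":-2.5,"z":-0.5,"turn":0},{"x":-3.4,"y":-2.5,"z":-0.5,"turn":0},{"x":-3.4,"y":-2.5,"z":-0.5,"turn":0}]' 100
python3 -m crank '[{"x":-3.4,"y":-2.5,"z":0,"turn":0},{"x":-3.4,"y":-2.5,"z":0,"turn":0},{"x":-3.4,"y":-2.5,"z":0,"turn":0},{"x":-3.4,"y":-2.5,"z":0,"turn":0},{"x":-3.4,"y":-2.5,"z":0,"turn":0}]'
python3 -m crank '[{"x":-3.4,"y":-2.5,"z":0,"turn":0},{"x":-3.4,"y":-2.5,"z":0,"turn":0},{"x":-1.25,"y":-3.7,"z":0,"turn":0},{"x":-1.25,"y":-3.7,"z":0,"turn":0},{"x":-1.25,"y":-3.7,"z":0,"turn":0}]'
```

```text
time: 0.6
tool_pos: [0.302, 0.432, 0.2559]
tool_rot: [-0.0, 0.139, 0.99, -0.0]
contact_force: [0.6, -0.6, 0.7]
gripper_width: 0.998
grasp_force: 0.0
time: 1.1
tool_pos: [0.4308, 0.2649, 0.2559]
tool_rot: [-0.0, 0.139, 0.99, -0.0]
contact_force: [0.5, 0.6, -1.3]
gripper_width: 0.998
grasp_force: 0.0
time: 1.6
tool_pos: [0.487, 0.0811, 0.2557]
tool_rot: [-0.0, 0.139, 0.99, -0.0]
contact_force: [-0.0, 0.1, -0.8]
gripper_width: 0.999
grasp_force: 0.0
```

```bash
python3 -m crank '[{"x":-1.25,"y":-3.75,"z":0,"turn":0},{"x":-1.25,"y":-3.75,"z":0,"turn":0},{"x":-1.25,"y":-3.75,"z":0,"turn":0},{"x":-1.25,"y":-3.75,"z":0,"turn":0},{"x":-1.25,"y":-3.75,"z":0,"turn":0}]'
python3 -m crank '[{"x":-1.25,"y":-3.75,"z":0,"turn":0},{"x":-1.25,"y":-3.75,"z":0,"turn":0},{"x":-1.25,"y":-3.75,"z":0,"turn":0},{"x":-1.25,"y":-3.75,"z":0,"turn":0},{"x":0,"y":0,"z":0,"turn":0.135}]' 60
python3 -m crank '[{"x":0,"y":0,"z":3,"turn":0.135},{"x":0,"y":0,"z":3,"turn":0.135},{"x":0,"y":0,"z":3,"turn":0.135},{"x":0,"y":0,"z":0,"turn":0}]'
python3 -c "
from plant import manip
print(manip.state()['tool_pos'],manip.state()['joint_pos'])"
```

```text
time: 2.1
tool_pos: [0.4951, -0.1163, 0.2559]
tool_rot: [-0.0, 0.14, 0.99, 0.0]
contact_force: [0.7, -0.5, 0.9]
gripper_width: 1.004
grasp_force: 0.0
time: 2.6
tool_pos: [0.5014, -0.2767, 0.2553]
tool_rot: [-0.001, 0.21, 0.978, -0.0]
contact_force: [0.4, 1.2, -0.3]
gripper_width: 0.602
grasp_force: 0.0
time: 3.0
tool_pos: [0.4991, -0.2707, 0.1603]
tool_rot: [-0.005, 0.398, 0.917, 0.001]
contact_force: [-0.4, 0.7, -0.0]
gripper_width: 0.597
grasp_force: 0.0
[ 0.49908793 -0.2706827   0.16031998] [-6.28017990e-01 -2.14890435e-02  1.80881658e+00  1.62407804e-06
  1.36513835e+00 -1.37910514e+00]
```

```bash
python3 -m crank '[{"x":-0.5,"y":0,"z":2,"turn":0},{"x":0,"y":0,"z":3,"turn":0},{"x":0,"y":0,"z":3,"turn":0},{"x":0,"y":0,"z":0,"turn":0},{"x":0,"y":0,"z":0,"turn":0}]' 60
python3 - <<'E'
from h import *
p,d=grab("side");save("pics/s1.png",cv2.resize(p[200:400,270:520],(750,600)))
print(manip.state()['tool_pos'],manip.state()['tool_rot'])
E
```

```text
time: 3.5
tool_pos: [0.506, -0.2767, 0.0874]
tool_rot: [0.0, 0.398, 0.917, -0.0]
contact_force: [0.3, -1.0, 0.7]
gripper_width: 0.601
grasp_force: 0.0
[ 0.50675001 -0.27725581  0.08864755] [ 1.45255384e-03  3.97924302e-01  9.17417045e-01 -3.22952227e-04]
```

View pics/s1.png

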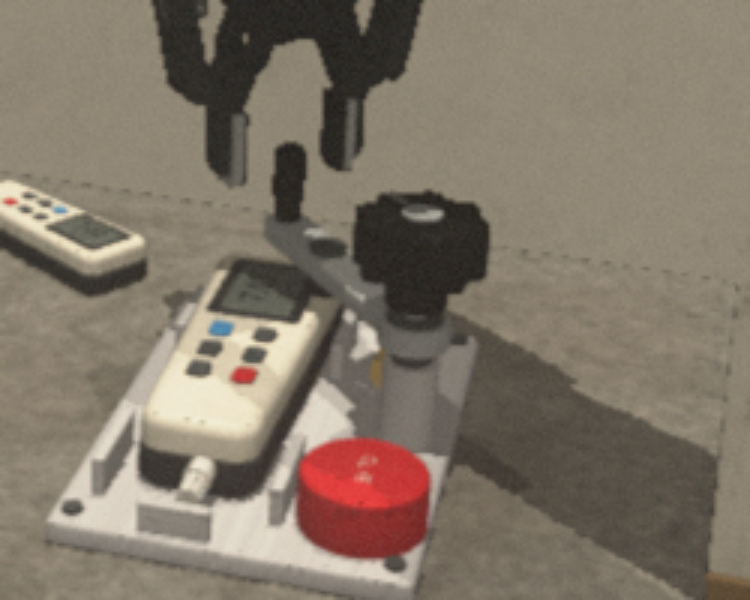

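The post at about (290,180) in the crop stands between the two fingers, with tip overlap still small. I'll go 1 cm lower, narrow the gap and follow the arc.

```bash
python3 -m crank '[{"x":0,"y":0,"z":1,"turn":0},{"x":0,"y":0,"z":0,"turn":0},{"x":0,"y":0,"z":0,"turn":0},{"x":0,"y":0,"z":0,"turn":0}]' 35
python3 -m crank '[{"x":0,"y":1.18,"z":0,"turn":-0.1},{"x":0,"y":1.18,"z":0,"turn":-0.1},{"x":0,"y":1.18,"z":0,"turn":-0.1},{"x":0,"y":1.18,"z":0,"turn":-0.1},{"x":0,"y":0,"z":0,"turn":0}]'
python3 -m crank '[{"x":0,"y":1.18,"z":0,"turn":-0.1},{"x":0,"y":1.18,"z":0,"turn":-0.1},{"x":0,"y":1.18,"z":0,"turn":-0.1},{"x":0,"y":0.8,"z":0,"turn":-0.07},{"x":0,"y":0,"z":0,"turn":0}]'
cat > st.py <<'E'
from meas import *
p,d,P=run(); Z=P[...,2]
S=np.array([.422,-.189])
print(manip.state()['tool_pos'],manip.state()['joint_pos'],manip.state()['contact_force'])
g=(Z>.064)&(Z<.079)&(p.min(-1)>90); g[:240]=0;g[350:]=0;g[:,:240]=0;g[:,375:]=0
q=P[g][:,:2]; 
if len(q): 
    r=cv2.minAreaRect(q.astype(np.float32)); v=q.mean(0)-S; print("strap",len(q),r,"angle from home",np.radians(3.2)-np.arctan2(v[1],v[0]))
E
python3 st.py
```

```text
time: 3.95
tool_pos: [0.5058, -0.2766, 0.0768]
tool_rot: [0.0, 0.398, 0.917, -0.0]
contact_force: [0.7, -0.5, 0.1]
gripper_width: 0.35
grasp_force: 0.0
time: 4.45
tool_pos: [0.5353, -0.2389, 0.0766]
tool_rot: [0.0, 0.208, 0.978, 0.0]
contact_force: [0.5, -1.2, -0.4]
gripper_width: 0.351
grasp_force: 0.0
time: 4.95
tool_pos: [0.5467, -0.198, 0.0764]
tool_rot: [0.0, 0.025, 1.0, -0.0]
contact_force: [-0.8, -1.0, 0.1]
gripper_width: 0.354
grasp_force: 0.0
knob head [280 316   7  11  30] [282.76666667 320.06666667] [ 0.4368 -0.1696  0.1179] 0.1181
[292 316  22  34 351] [303.80911681 335.19373219] [ 0.415  -0.2019  0.1188] 0.1189
[ 0.54671872 -0.1984288   0.07648   ] [-4.75971359e-01  9.59769680e-02  1.83862215e+00 -2.50457975e-04
  1.20670992e+00 -1.99443721e+00] [-0.46071135 -0.01586365  0.08186162]
strap 60 ((0.49161016941070557, -0.19262319803237915), (0.008291671983897686, 0.022486040368676186), 89.34004211425781) angle from home 0.10212557730573771
```

```bash
python3 -m crank '[{"x":0,"y":0.8,"z":0,"turn":-0.07},{"x":0,"y":0.7,"z":0,"turn":-0.06},{"x":0,"y":0.3,"z":0,"turn":0},{"x":0,"y":0,"z":0,"turn":0},{"x":0,"y":0,"z":0,"turn":0}]'
python3 -m crank '[{"x":0,"y":0.3,"z":0,"turn":0},{"x":0,"y":0,"z":0,"turn":0},{"x":0,"y":0.2,"z":0,"turn":0},{"x":0,"y":0,"z":0,"turn":0}]'; python3 st.py
```

```text
time: 5.5
tool_pos: [0.5467, -0.1807, 0.0764]
tool_rot: [-0.0, -0.039, 0.999, -0.0]
contact_force: [-0.2, 0.8, 0.3]
gripper_width: 0.35
grasp_force: 0.0
time: 5.9
tool_pos: [0.5464, -0.1751, 0.0763]
tool_rot: [0.0, -0.04, 0.999, 0.0]
contact_force: [0.6, -0.8, -0.6]
gripper_width: 0.351
grasp_force: 0.1
knob head [280 312  34  38 764] [297.19633508 331.21858639] [ 0.4207 -0.1918  0.1187] 0.1187
[ 0.54634833 -0.1751638   0.07628141] [-4.39963560e-01  7.86937938e-02  1.85747595e+00  4.15480674e-05
  1.20558853e+00 -2.09091784e+00] [-1.27696082 -0.62717142 -0.15583736]
strap 152 ((0.464452862739563, -0.1906736195087433), (0.038234151899814606, 0.016191909089684486), 1.3817542791366577) angle from home 0.16856832563339116
```

Not there yet. I'll push in small steps until the force rises.

```bash
python3 -m crank '[{"x":0,"y":0.3,"z":0,"turn":0},{"x":0,"y":0,"z":0,"turn":0},{"x":0,"y":0.1,"z":0,"turn":0},{"x":0,"y":0,"z":0,"turn":0}]'
python3 -m crank '[{"x":0,"y":0.15,"z":0,"turn":0},{"x":0,"y":0,"z":0,"turn":0},{"x":0,"y":0.15,"z":0,"turn":0},{"x":0,"y":0,"z":0,"turn":0}]'; python3 -m crank '[{"x":0,"y":0.15,"z":0,"turn":0},{"x":0,"y":0,"z":0,"turn":0}]'; python3 st.py
```

```text
time: 6.35
tool_pos: [0.5462, -0.1721, 0.0764]
tool_rot: [0.0, -0.04, 0.999, -0.001]
contact_force: [1.6, -5.1, -1.5]
gripper_width: 0.354
grasp_force: 2.5
time: 6.75
tool_pos: [0.5462, -0.1718, 0.0764]
tool_rot: [0.001, -0.04, 0.999, -0.004]
contact_force: [1.0, -13.9, -5.4]
gripper_width: 0.354
grasp_force: 7.1
time: 6.95
tool_pos: [0.5462, -0.1716, 0.0765]
tool_rot: [0.001, -0.04, 0.999, -0.005]
contact_force: [2.8, -17.3, -6.1]
gripper_width: 0.349
grasp_force: 9.3
knob head [277 312  37  38 844] [295.78317536 330.46682464] [ 0.4218 -0.1896  0.1187] 0.1188
[ 0.54618638 -0.17162423  0.07646853] [-0.43039314  0.07236291  1.8638652  -0.00878611  1.19921061 -2.07839563] [  2.29695524 -17.15930219  -6.20385511]
strap 237 ((0.46896645426750183, -0.1875622570514679), (0.04475792497396469, 0.020649492740631104), 2.584568977355957) angle from home 0.08157266870315807
```

The force rises with no further travel and the strap edge is parallel to the fixture, so the strap is home. I'll back off, rise and go over the knob, turning the wrist to leave range for the knob.

```bash
python3 -m crank '[{"x":0,"y":-1.1,"z":0,"turn":0},{"x":0,"y":0,"z":0,"turn":0},{"x":0,"y":0,"z":-4,"turn":0},{"x":0,"y":0,"z":-4,"turn":0},{"x":0,"y":0,"z":-2,"turn":0}]'
python3 -m crank '[{"x":4.1,"y":0,"z":0,"turn":0},{"x":4.1,"y":0,"z":0,"turn":0},{"x":4.1,"y":0,"z":0,"turn":0},{"x":0,"y":0,"z":0,"turn":0.148},{"x":0,"y":0,"z":0,"turn":0.148}]' 100
python3 -m crank '[{"x":0,"y":0,"z":0,"turn":0.148},{"x":0,"y":0,"z":0,"turn":0.148},{"x":0,"y":0,"z":0,"turn":0.148},{"x":0,"y":0,"z":0,"turn":0.148},{"x":0,"y":0,"z":0,"turn":0.148}]'
python3 -m crank '[{"x":0,"y":0,"z":0,"turn":0.148},{"x":0,"y":0,"z":0,"turn":0.148},{"x":0,"y":0,"z":0,"turn":0.148},{"x":0,"y":0,"z":0,"turn":0},{"x":0,"y":0,"z":0,"turn":0}]'
cat > go.py <<'E'
from h import *
from scipy.spatial.transform import Rotation as R
s=manip.state(); q=s['tool_rot']; M=R.from_quat([q[1],q[2],q[3],q[0]]).as_matrix()
print(s['tool_pos'],s['joint_pos'].round(3)); print("tool shift cm",100*M.T@(np.array([.422,-.1895,.082])-s['tool_pos'])); print(M.round(3))
E
python3 go.py
```

```text
time: 7.5
tool_pos: [0.548, -0.1774, 0.1803]
tool_rot: [0.002, -0.04, 0.999, -0.0]
contact_force: [-0.2, -0.5, 0.2]
gripper_width: 0.353
grasp_force: 0.0
time: 8.0
tool_pos: [0.4229, -0.1866, 0.176]
tool_rot: [0.0, 0.111, 0.994, 0.001]
contact_force: [0.1, -0.2, 0.4]
gripper_width: 1.003
grasp_force: 0.0
time: 8.5
tool_pos: [0.4239, -0.1866, 0.1761]
tool_rot: [-0.001, 0.462, 0.887, 0.001]
contact_force: [-0.3, -0.3, 0.1]
gripper_width: 1.0
grasp_force: 0.0
time: 9.0
tool_pos: [0.4239, -0.187, 0.1762]
tool_rot: [-0.0, 0.643, 0.766, 0.0]
contact_force: [-0.3, 0.4, -1.6]
gripper_width: 1.004
grasp_force: 0.0
[ 0.42394461 -0.18702755  0.17620358] [-5.770e-01 -3.110e-01  2.036e+00  1.000e-03  1.417e+00 -7.510e-01]
tool shift cm [-0.21827379 -0.23439088  9.42016496]
[[-0.174  0.985 -0.   ]
 [ 0.985  0.174  0.001]
 [ 0.001 -0.    -1.   ]]
```

```bash
python3 st.py; python3 -m crank '[{"x":-0.2,"y":-0.2,"z":0,"turn":0},{"x":0,"y":0,"z":3,"turn":0},{"x":0,"y":0,"z":3,"turn":0},{"x":0,"y":0,"z":3,"turn":0},{"x":0,"y":0,"z":0,"turn":0}]'; python3 -m crank '[{"x":0,"y":0,"z":0.2,"turn":0},{"x":0,"y":0,"z":0,"turn":0}]'
python3 go.py
python3 - <<'E'
from h import *
p,d=grab("side");save("pics/s2.png",cv2.resize(p[200:400,270:520],(750,600)))
E
```

```text
knob head [290 248   9   9  54] [293.68518519 252.5       ] [ 0.5398 -0.1831  0.1071] 0.1069
[ 0.42396473 -0.18714146  0.17621359] [-5.76813076e-01 -3.10797365e-01  2.03582576e+00  5.37906458e-04
  1.41702984e+00 -7.50852670e-01] [-0.28334125 -0.38828409  0.06334938]
strap 593 ((0.49814555048942566, -0.18503528833389282), (0.1030266284942627, 0.022105680778622627), 3.3668105602264404) angle from home 0.026936456718161108
time: 9.55
tool_pos: [0.4191, -0.188, 0.0817]
tool_rot: [-0.005, 0.644, 0.765, -0.001]
contact_force: [-1.3, 0.6, -0.3]
gripper_width: 0.996
grasp_force: 0.0
time: 9.75
tool_pos: [0.4233, -0.1907, 0.086]
tool_rot: [0.001, 0.644, 0.765, 0.0]
contact_force: [-0.6, 0.1, 1.2]
gripper_width: 1.003
grasp_force: 0.0
[ 0.42333167 -0.19065903  0.08601376] [-0.584 -0.207  2.111  0.     1.235 -0.755]
tool shift cm [ 0.13762444 -0.11222757  0.40091716]
[[-0.17   0.985  0.002]
 [ 0.985  0.17  -0.001]
 [-0.002  0.002 -1.   ]]
```

View pics/s2.png

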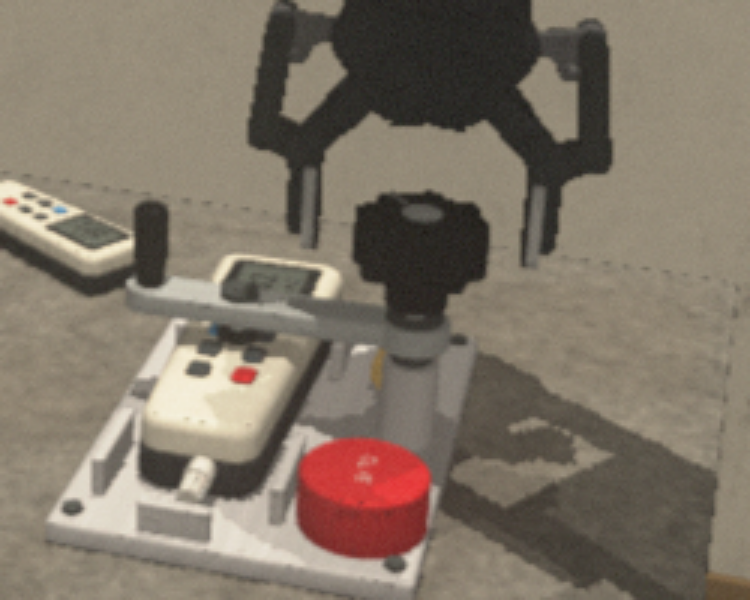

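The strap lies square across the meter and the handle is at (0.540,-0.183), as predicted. The fingers straddle the knob head. I'll lower slightly and grip.

```bash
python3 -m crank '[{"x":0.1,"y":-0.1,"z":0.4,"turn":0},{"x":0,"y":0,"z":0,"turn":0}]'
python3 -m crank '[{"x":0,"y":0,"z":0,"turn":0},{"x":0,"y":0,"z":0,"turn":0},{"x":0,"y":0,"z":0,"turn":0},{"x":0,"y":0,"z":0,"turn":0},{"x":0,"y":0,"z":0,"turn":0}]' 0; python3 go.py
```

```text
time: 10.0
tool_pos: [0.4214, -0.1892, 0.0808]
tool_rot: [0.0, 0.644, 0.765, 0.0]
contact_force: [0.3, 0.1, 0.3]
gripper_width: 1.001
grasp_force: 0.0
time: 10.5
tool_pos: [0.4223, -0.1891, 0.0812]
tool_rot: [0.001, 0.644, 0.765, 0.001]
contact_force: [4.7, 3.0, 2.7]
gripper_width: 0.651
grasp_force: 63.1
[ 0.4222911  -0.18907641  0.08116686] [-5.830e-01 -2.040e-01  2.117e+00  2.000e-03  1.226e+00 -7.540e-01]
tool shift cm [-0.03682324 -0.03567123 -0.08339387]
[[-0.17   0.985  0.003]
 [ 0.985  0.17   0.   ]
 [-0.     0.003 -1.   ]]
```

```bash
python3 -m crank '[{"x":0,"y":0,"z":-0.04,"turn":-0.14},{"x":0,"y":0,"z":-0.04,"turn":-0.14},{"x":0,"y":0,"z":-0.04,"turn":-0.14},{"x":0,"y":0,"z":-0.04,"turn":-0.14},{"x":0,"y":0,"z":0,"turn":0}]'
python3 -m crank '[{"x":0,"y":0,"z":-0.04,"turn":-0.14},{"x":0,"y":0,"z":-0.04,"turn":-0.14},{"x":0,"y":0,"z":-0.04,"turn":-0.14},{"x":0,"y":0,"z":0,"turn":-0.14},{"x":0,"y":0,"z":0,"turn":-0.14}]'
python3 -m crank '[{"x":0,"y":0,"z":0,"turn":0},{"x":0,"y":0,"z":0,"turn":0},{"x":0,"y":0,"z":0,"turn":0}]';python3 go.py
```

```text
time: 11.0
tool_pos: [0.4234, -0.1886, 0.083]
tool_rot: [0.002, 0.407, 0.914, 0.002]
contact_force: [8.5, 6.5, 2.1]
gripper_width: 0.653
grasp_force: 63.4
time: 11.5
tool_pos: [0.4242, -0.1872, 0.0838]
tool_rot: [0.004, 0.067, 0.998, 0.002]
contact_force: [13.5, 11.3, -1.2]
gripper_width: 0.648
grasp_force: 63.5
time: 11.8
tool_pos: [0.4243, -0.1872, 0.0838]
tool_rot: [0.004, 0.07, 0.998, 0.002]
contact_force: [13.3, 10.0, -0.6]
gripper_width: 0.653
grasp_force: 63.6
[ 0.42426894 -0.18723001  0.08375098] [-0.581 -0.207  2.115  0.008  1.229 -2.015]
tool shift cm [ 0.19438268 -0.25722719  0.17239015]
[[-0.99   0.139  0.008]
 [ 0.139  0.99   0.004]
 [-0.008  0.005 -1.   ]]
```

```bash
python3 -m crank '[{"x":0.1,"y":-0.1,"z":0,"turn":0},{"x":0,"y":0,"z":0,"turn":0},{"x":0,"y":0,"z":0,"turn":0},{"x":0,"y":0,"z":0,"turn":0},{"x":0,"y":0,"z":0,"turn":0}]' 100
python3 go.py
python3 - <<'E'
from h import *
p,d=grab("side");save("pics/s3.png",cv2.resize(p[200:400,270:520],(750,600)))
P=pts("side",d);Z=P[...,2]
m=(np.hypot(P[...,0]-.422,P[...,1]+.189)<.025)&(Z<.125)&(Z>.1); print(np.percentile(Z[m],[50,80,90,95]),m.sum())
d0=np.load("side0.npy");P=pts("side",d0);Z=P[...,2]
m=(np.hypot(P[...,0]-.422,P[...,1]+.189)<.025)&(Z<.125)&(Z>.1); print(np.percentile(Z[m],[50,80,90,95]),m.sum())
E
```

```text
time: 12.3
tool_pos: [0.4198, -0.1901, 0.083]
tool_rot: [-0.0, 0.07, 0.998, -0.0]
contact_force: [-0.2, -0.5, 0.5]
gripper_width: 1.004
grasp_force: 0.0
[ 0.4198204  -0.19013353  0.08296903] [-0.587 -0.209  2.118 -0.     1.233 -2.017]
tool shift cm [-0.20702242  0.09317605  0.09679952]
[[-0.99  0.14 -0.  ]
 [ 0.14  0.99 -0.  ]
 [ 0.   -0.   -1.  ]]
[0.11425239 0.11495781 0.1159513  0.11891724] 252
[0.11947383 0.12009266 0.12041697 0.12075231] 475
```

View pics/s3.png

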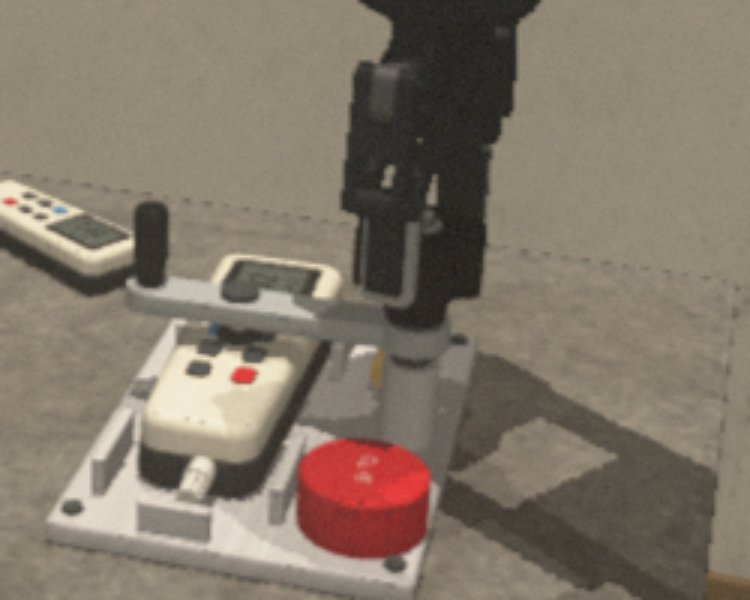

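The side view shows the knob dropped (top from about 119.5 to about 114 mm) with the strap still home. I'll recentre, lower 6 mm, regrip and look at the force.

```bash
python3 -m crank '[{"x":-0.25,"y":0.25,"z":0.6,"turn":0},{"x":0,"y":0,"z":0,"turn":0},{"x":0,"y":0,"z":0,"turn":0}]'
python3 -m crank '[{"x":0,"y":0,"z":0,"turn":0},{"x":0,"y":0,"z":0,"turn":0},{"x":0,"y":0,"z":0,"turn":0},{"x":0,"y":0,"z":0.05,"turn":0},{"x":0,"y":0,"z":0,"turn":0}]' 0
```

```text
time: 12.65
tool_pos: [0.4227, -0.1876, 0.0766]
tool_rot: [-0.0, 0.07, 0.998, 0.0]
contact_force: [-0.0, -1.1, -0.3]
gripper_width: 1.001
grasp_force: 0.0
time: 13.15
tool_pos: [0.4231, -0.1869, 0.0769]
tool_rot: [0.0, 0.07, 0.998, 0.001]
contact_force: [-0.1, 4.7, 2.8]
gripper_width: 0.648
grasp_force: 66.4
```

```bash
python3 -m crank '[{"x":0,"y":0,"z":0,"turn":0.14},{"x":0,"y":0,"z":0,"turn":0.14},{"x":0,"y":0,"z":0,"turn":0.14},{"x":0,"y":0,"z":0,"turn":0.14},{"x":0,"y":0,"z":0,"turn":0}]'; python3 go.py
```

```text
time: 13.65
tool_pos: [0.4228, -0.1875, 0.0769]
tool_rot: [-0.0, 0.343, 0.939, 0.0]
contact_force: [-1.0, 2.9, 3.2]
gripper_width: 0.651
grasp_force: 66.6
[ 0.42284677 -0.18746949  0.07693944] [-5.790e-01 -1.960e-01  2.118e+00  1.000e-03  1.220e+00 -1.450e+00]
tool shift cm [-0.06554872 -0.20962957 -0.5062132 ]
[[-0.765  0.644 -0.   ]
 [ 0.644  0.765  0.001]
 [ 0.001  0.    -1.   ]]
```

```bash
python3 -m crank '[{"x":0,"y":0,"z":0.03,"turn":0.14},{"x":0,"y":0,"z":0.04,"turn":0.14},{"x":0,"y":0,"z":0.04,"turn":0.14},{"x":0,"y":0,"z":0.04,"turn":0.14},{"x":0,"y":0,"z":0,"turn":0}]'; python3 -m crank '[{"x":0,"y":0,"z":0.04,"turn":0.14},{"x":0,"y":0,"z":0.04,"turn":0.14},{"x":0,"y":0,"z":0.04,"turn":0.14},{"x":0,"y":0,"z":0,"turn":0}]'
```

```text
time: 14.15
tool_pos: [0.4224, -0.1878, 0.0752]
tool_rot: [-0.001, 0.588, 0.809, -0.0]
contact_force: [-3.6, 2.1, 5.0]
gripper_width: 0.649
grasp_force: 66.7
time: 14.55
tool_pos: [0.422, -0.1878, 0.0741]
tool_rot: [-0.001, 0.743, 0.669, -0.001]
contact_force: [-6.6, 3.0, 7.1]
gripper_width: 0.65
grasp_force: 67.0
```

```bash
python3 -m crank '[{"x":0,"y":0,"z":0.04,"turn":0.14},{"x":0,"y":0,"z":0.04,"turn":0.14},{"x":0,"y":0,"z":0.04,"turn":0.14},{"x":0,"y":0,"z":0.04,"turn":0.14},{"x":0,"y":0,"z":0,"turn":0}]'; python3 -m crank '[{"x":0,"y":0,"z":0.04,"turn":0.14},{"x":0,"y":0,"z":0.04,"turn":0.14},{"x":0,"y":0,"z":0.04,"turn":0.14},{"x":0,"y":0,"z":0,"turn":0}]'; python3 -c "
from plant import manip
s=manip.state();print(s['ft_torque'],s['joint_pos'])"
```

```text
time: 15.05
tool_pos: [0.4214, -0.1876, 0.0726]
tool_rot: [-0.001, 0.899, 0.437, -0.002]
contact_force: [-10.0, 3.2, 9.5]
gripper_width: 0.653
grasp_force: 67.3
time: 15.45
tool_pos: [0.4211, -0.1872, 0.0715]
tool_rot: [-0.002, 0.971, 0.24, -0.002]
contact_force: [-12.5, 5.0, 11.9]
gripper_width: 0.654
grasp_force: 67.5
[ 0.76066578  1.60405929 -0.10319459] [-5.79260128e-01 -1.88120517e-01  2.12166372e+00 -1.41282494e-03
  1.21377888e+00  5.06747308e-01]
```

```bash
for i in 1; do python3 -m crank '[{"x":0,"y":0,"z":0.03,"turn":0.1},{"x":0,"y":0,"z":0.02,"turn":0.1},{"x":0,"y":0,"z":0,"turn":0}]'; python3 -c "
from plant import manip
s=manip.state();print(s['ft_torque'],s['joint_pos'][5])"; done;  python3 -m crank '[{"x":0,"y":0,"z":0.02,"turn":0.1},{"x":0,"y":0,"z":0.02,"turn":0.1},{"x":0,"y":0,"z":0,"turn":0}]'; python3 -c "
from plant import manip
s=manip.state();print(s['ft_torque'],s['joint_pos'][5])"
```

```text
time: 15.75
tool_pos: [0.421, -0.187, 0.071]
tool_rot: [-0.002, 0.99, 0.142, -0.003]
contact_force: [-11.8, 5.6, 12.3]
gripper_width: 0.652
grasp_force: 67.5
[ 0.87425117  1.6977283  -0.03333033] 0.7060960972494622
time: 16.05
tool_pos: [0.4217, -0.1868, 0.0709]
tool_rot: [-0.002, 0.999, 0.043, -0.002]
contact_force: [-8.9, 7.5, 12.4]
gripper_width: 0.655
grasp_force: 68.5
[ 0.9670876   1.39528251 -0.0671114 ] 0.9059728487184945
```

```bash
for i in 1; do python3 -m crank '[{"x":0,"y":0,"z":0,"turn":0.1},{"x":0,"y":0,"z":0,"turn":0.1},{"x":0,"y":0,"z":0,"turn":0}]'; python3 -c "
from plant import manip
s=manip.state();print(s['ft_torque'],s['joint_pos'][5])"; done
python3 - <<'E'
from h import *
p,d=grab("side");save("pics/s4.png",cv2.resize(p[200:400,270:520],(750,600)))
P=pts("side",d);Z=P[...,2]
m=(np.hypot(P[...,0]-.422,P[...,1]+.189)<.025)&(Z<.125)&(Z>.1); print(np.percentile(Z[m],[50,80,90,95]),m.sum())
E
```

```text
time: 16.35
tool_pos: [0.4223, -0.1868, 0.071]
tool_rot: [-0.001, 0.998, -0.057, -0.001]
contact_force: [-7.5, 8.2, 10.6]
gripper_width: 0.653
grasp_force: 69.2
[1.05876085 1.06968544 0.0073708 ] 1.1059567120860703
[0.10847597 0.10930503 0.11070365 0.11312294] 262
```

View pics/s4.png

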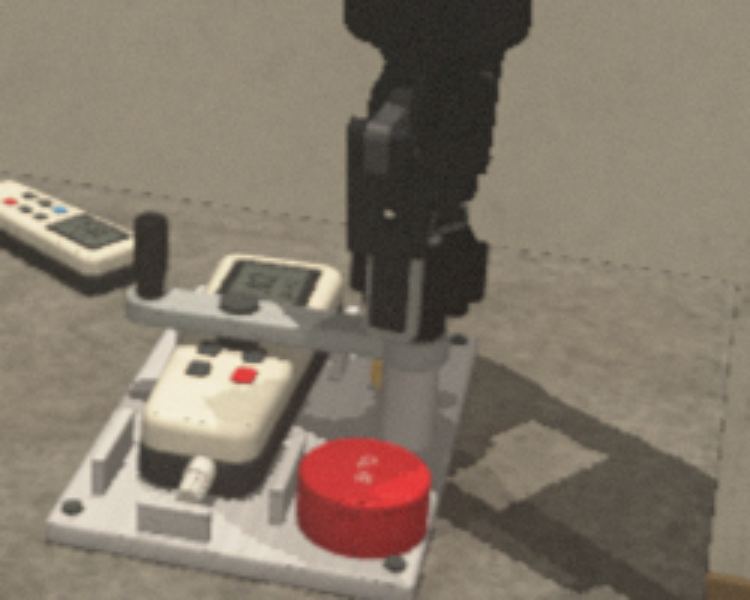

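The knob top reads about 108.4 mm and the strap has been pulled down, with the foot on the meter. Total forward turn is 3.1 rad, so it should be at the stop. I'll release, rise and check from above.

```bash
python3 -m crank '[{"x":0,"y":0,"z":0,"turn":0},{"x":0,"y":0,"z":0,"turn":0},{"x":0,"y":0,"z":0,"turn":0},{"x":0,"y":0,"z":0,"turn":0},{"x":0,"y":0,"z":-1,"turn":0}]' 100
python3 -m crank '[{"x":0,"y":0,"z":-4,"turn":0},{"x":0,"y":0,"z":-4,"turn":0},{"x":4,"y":0,"z":-3,"turn":0},{"x":4,"y":0,"z":0,"turn":0},{"x":4,"y":0,"z":0,"turn":0}]'
python3 -m crank '[{"x":0,"y":0,"z":0,"turn":0},{"x":0,"y":0,"z":0,"turn":0}]'
python3 - <<'E'
from h import *
for n in("side","top"):
    p,d=grab(n)
    P=pts(n,d);Z=P[...,2]; P0=pts(n,np.load(n+"0.npy"));Z0=P0[...,2]
    f=lambda P,Z:np.percentile(Z[(np.hypot(P[...,0]-.422,P[...,1]+.189)<.02)&(Z<.125)&(Z>.1)],[30,50,80])
    print(n,f(P,Z),f(P0,Z0))
    if n=="top":
        Zb=Z[240:360,225:375];Pb=P[240:360,225:375]; k=(p[240:360,225:375].max(-1)<75)&(Zb>.09)
        nn,l,s,c=cv2.connectedComponentsWithStats(k.astype(np.uint8))
        for i in range(1,nn):
            if s[i,4]>15: print(s[i],Pb[l==i].mean(0).round(4),np.median(Zb[l==i]))
        save("pics/t5.png",cv2.resize(p[240:352,225:375],(750,560)))
E
```

```text
time: 16.9
tool_pos: [0.4218, -0.1873, 0.079]
tool_rot: [-0.001, 0.998, -0.059, -0.001]
contact_force: [-1.1, 0.6, -0.3]
gripper_width: 1.006
grasp_force: 0.0
time: 17.4
tool_pos: [0.5445, -0.2028, 0.1935]
tool_rot: [0.001, 0.998, -0.059, 0.002]
contact_force: [-0.0, -0.3, -1.0]
gripper_width: 0.999
grasp_force: 0.0
time: 17.6
tool_pos: [0.5423, -0.202, 0.1901]
tool_rot: [-0.0, 0.998, -0.059, -0.001]
contact_force: [-0.8, -0.1, -0.6]
gripper_width: 1.0
grasp_force: 0.0
side [0.10931266 0.10980435 0.11328767] [0.11933207 0.11963851 0.12023233]
top [0.10808183 0.10910399 0.11017698] [0.11823808 0.11903019 0.12016641]
[  0   0 105  45 403] [ 0.5111 -0.1909  0.4824] 0.48365268884079887
[105   0  35  47 465] [ 0.509  -0.2562  0.4911] 0.492481209258203
[56 77  6 10 31] [ 0.4372 -0.1715  0.1351] 0.10836796132196069
[ 68  80  21  30 275] [ 0.4184 -0.2064  0.1677] 0.10909624567826115
```

View pics/t5.png

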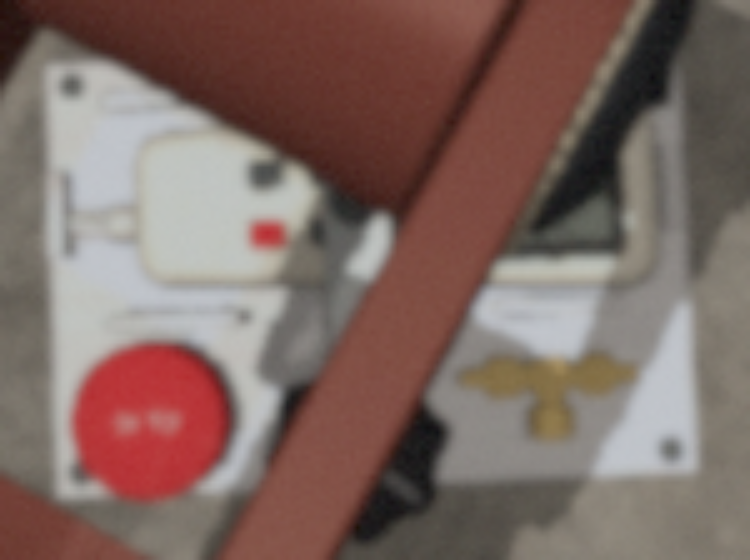

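The arm blocks the view and the reading is borderline. I'll move aside to the right for a clear look.

```bash
python3 -m crank '[{"x":0,"y":4.5,"z":0,"turn":0},{"x":0,"y":4.5,"z":0,"turn":0},{"x":0,"y":4.5,"z":0,"turn":0},{"x":0,"y":4.5,"z":0,"turn":0},{"x":0,"y":4.5,"z":0,"turn":0}]'
python3 -m crank '[{"x":0,"y":3,"z":0,"turn":0},{"x":0,"y":0,"z":0,"turn":0},{"x":0,"y":0,"z":0,"turn":0}]'
cat > fin.py <<'E'
import sys
from meas import *
for n in("side","top"):
    p,d=grab(n)
    P=pts(n,d);Z=P[...,2]; P0=pts(n,np.load(n+"0.npy"));Z0=P0[...,2]
    f=lambda P,Z:[round(float(np.median(Z[(np.hypot(P[...,0]-.422,P[...,1]+.1895)<r)&(Z<.125)&(Z>.1)])),5) for r in(.01,.018,.025)]
    print(n,f(P,Z),f(P0,Z0))
run(None,p,d); k=(np.hypot(P[...,0]-.54,P[...,1]+.183)<.012)&(Z>.095);print("handle",P[k].mean(0),np.median(Z[k]))
# meter: bright, height ~.048
p0=cv2.cvtColor(cv2.imread("pics/top0.png"),cv2.COLOR_BGR2RGB)
for q in(p0,p):
    h=cv2.cvtColor(q,cv2.COLOR_RGB2HSV); h[:240]=0;h[350:]=0;h[:,:225]=0;h[:,375:]=0
    for lo,hi in(((0,120,80),(10,255,255)),((95,100,80),(125,255,255))):
        m=cv2.inRange(h,lo,hi); m[300:]=0; v,u=np.nonzero(m); print(u.mean() if len(u) else None,v.mean() if len(v) else None,len(u))
save(sys.argv[1],cv2.resize(np.hstack([p0[300:360,260:335],p[300:360,260:335]]),(800,320),interpolation=cv2.INTER_CUBIC))
E
python3 fin.py pics/t6.png
```

```text
time: 18.2
tool_pos: [0.5141, -0.4269, 0.1913]
tool_rot: [0.0, 0.998, -0.059, 0.0]
contact_force: [0.4, -0.0, -1.0]
gripper_width: 1.002
grasp_force: 0.0
time: 18.5
tool_pos: [0.511, -0.4553, 0.1907]
tool_rot: [-0.0, 0.998, -0.06, 0.0]
contact_force: [0.6, -0.6, -0.1]
gripper_width: 1.004
grasp_force: 0.0
side [0.11466, 0.10995, 0.10956] [0.12016, 0.11967, 0.11948]
top [0.11056, 0.10918, 0.1089] [0.11944, 0.11903, 0.11882]
knob head [279 312  36  37 687] [296.23726346 329.62445415] [ 0.4223 -0.1897  0.1087] 0.1087
handle [ 0.53916091 -0.18266152  0.10179645] 0.1016111953947827
278.0 286.5833333333333 12
301.8421052631579 273.3157894736842 19
277.9230769230769 286.61538461538464 13
304.0 273.5 2
```

View pics/t6.png

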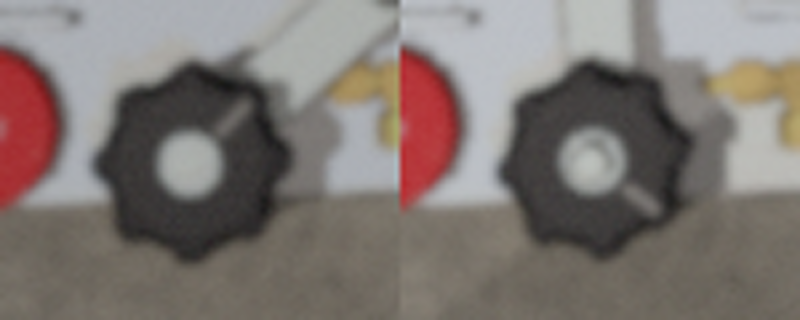

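Both views put the knob about 10 mm below its start, so its top is at about 108.7 mm. The strap is home and the meter has not moved (red button still at (278,286.6)). I saw no clear torque at the stop, so I'll regrip once and check that it is tight.

```bash
python3 -m crank '[{"x":0,"y":-4.5,"z":0,"turn":0},{"x":0,"y":-4.5,"z":0,"turn":0},{"x":0,"y":-4.5,"z":0,"turn":0},{"x":0,"y":-4.5,"z":0,"turn":0},{"x":0,"y":-4.5,"z":0,"turn":0}]'
python3 -m crank '[{"x":0,"y":-3,"z":0,"turn":0},{"x":-4,"y":0,"z":0,"turn":0},{"x":-4,"y":0,"z":0,"turn":0},{"x":-4,"y":0,"z":0,"turn":0},{"x":0,"y":0,"z":0,"turn":0}]'
python3 -m crank '[{"x":0,"y":0,"z":0,"turn":0},{"x":0,"y":0,"z":0,"turn":0}]'; python3 go.py
```

```text
time: 19.1
tool_pos: [0.5382, -0.2285, 0.1905]
tool_rot: [-0.0, 0.998, -0.058, 0.0]
contact_force: [0.2, 0.4, -0.2]
gripper_width: 1.002
grasp_force: 0.0
time: 19.6
tool_pos: [0.4191, -0.1852, 0.1887]
tool_rot: [-0.0, 0.998, -0.059, -0.001]
contact_force: [0.1, 0.3, -0.5]
gripper_width: 0.996
grasp_force: 0.0
time: 19.8
tool_pos: [0.4236, -0.1876, 0.1909]
tool_rot: [0.0, 0.998, -0.059, 0.001]
contact_force: [-0.4, 0.5, -0.0]
gripper_width: 1.001
grasp_force: 0.0
[ 0.42361444 -0.18755083  0.19089202] [-0.578 -0.325  2.022  0.     1.443  1.11 ]
tool shift cm [-0.15452714  0.2062933  10.88909319]
[[ 0.993 -0.117  0.001]
 [-0.117 -0.993 -0.001]
 [ 0.002  0.001 -1.   ]]
```

Next I'll lower to TCP z ≈ 0.072, grip, then turn forward.

```bash
python3 -m crank '[{"x":-0.1,"y":0,"z":4,"turn":0},{"x":0,"y":0,"z":4,"turn":0},{"x":0,"y":0,"z":3,"turn":0},{"x":0,"y":0,"z":0.8,"turn":0},{"x":0,"y":0,"z":0,"turn":0}]'
python3 -m crank '[{"x":0,"y":0,"z":0,"turn":0},{"x":0,"y":0,"z":0,"turn":0},{"x":0,"y":0,"z":0,"turn":0},{"x":0,"y":0,"z":0,"turn":0},{"x":0,"y":0,"z":0,"turn":0}]' 0
python3 -m crank '[{"x":0,"y":0,"z":0.03,"turn":0.1},{"x":0,"y":0,"z":0.03,"turn":0.1},{"x":0,"y":0,"z":0,"turn":0}]'
python3 -c "
from plant import manip
s=manip.state();print(s['ft_torque'],s['joint_pos'][5],s['joint_efforts'][5])"
python3 -m crank '[{"x":0,"y":0,"z":0,"turn":0.1},{"x":0,"y":0,"z":0,"turn":0.1},{"x":0,"y":0,"z":0,"turn":0}]'
python3 -c "
from plant import manip
s=manip.state();print(s['ft_torque'],s['joint_pos'][5],s['joint_efforts'][5])"
```

```text
time: 20.3
tool_pos: [0.4218, -0.1873, 0.0712]
tool_rot: [-0.001, 0.998, -0.059, -0.001]
contact_force: [-0.8, -0.7, 0.3]
gripper_width: 0.997
grasp_force: 0.0
time: 20.8
tool_pos: [0.4238, -0.187, 0.0753]
tool_rot: [-0.001, 0.998, -0.059, 0.002]
contact_force: [-0.1, 7.9, 7.4]
gripper_width: 0.646
grasp_force: 66.3
time: 21.1
tool_pos: [0.4226, -0.187, 0.0745]
tool_rot: [-0.001, 0.987, -0.159, 0.0]
contact_force: [-5.8, 7.6, 10.5]
gripper_width: 0.652
grasp_force: 67.2
[ 1.20349227  0.85535956 -0.10417845] 1.310641836139087 0.256198039278388
time: 21.4
tool_pos: [0.4237, -0.1877, 0.0747]
tool_rot: [-0.0, 0.966, -0.257, 0.002]
contact_force: [-1.5, 4.5, 7.9]
gripper_width: 0.651
grasp_force: 67.3
[ 0.71121637  0.22518808 -0.09952315] 1.5101893595992095 0.14969979878515005
```

```bash
python3 -m crank '[{"x":0,"y":0,"z":0,"turn":0},{"x":0,"y":0,"z":0,"turn":0},{"x":0,"y":0,"z":0,"turn":0},{"x":0,"y":0,"z":0,"turn":0},{"x":0,"y":0,"z":-1,"turn":0}]' 100
python3 -m crank '[{"x":0,"y":0,"z":-4,"turn":0},{"x":0,"y":0,"z":-4,"turn":0},{"x":0,"y":4,"z":-2,"turn":0},{"x":0,"y":4.5,"z":0,"turn":0},{"x":0,"y":4.5,"z":0,"turn":0}]'
python3 -m crank '[{"x":0,"y":4.5,"z":0,"turn":0},{"x":0,"y":4.5,"z":0,"turn":0},{"x":0,"y":3,"z":0,"turn":0},{"x":0,"y":0,"z":0,"turn":0},{"x":0,"y":0,"z":0,"turn":0}]'
python3 fin.py pics/t7.png
```

```text
time: 21.9
tool_pos: [0.4208, -0.1872, 0.0804]
tool_rot: [-0.0, 0.967, -0.256, -0.002]
contact_force: [0.6, -0.9, 0.2]
gripper_width: 0.998
grasp_force: 0.0
time: 22.4
tool_pos: [0.3574, -0.3023, 0.1841]
tool_rot: [0.001, 0.967, -0.255, 0.002]
contact_force: [0.2, -0.6, -0.3]
gripper_width: 1.001
grasp_force: 0.0
time: 22.9
tool_pos: [0.2978, -0.4052, 0.182]
tool_rot: [-0.0, 0.966, -0.257, 0.0]
contact_force: [0.0, 0.1, 1.2]
gripper_width: 0.998
grasp_force: 0.0
side [0.114, 0.10968, 0.10939] [0.12016, 0.11967, 0.11948]
top [0.11008, 0.10883, 0.10865] [0.11944, 0.11903, 0.11882]
knob head [279 312  36  37 716] [296.24022346 329.31284916] [ 0.4227 -0.1896  0.1085] 0.1085
handle [ 0.53918106 -0.18263302  0.10142535] 0.10160049786758774
278.0 286.5833333333333 12
301.8421052631579 273.3157894736842 19
278.1333333333333 286.6 15
304.0 273.0 3
```

View pics/t7.png

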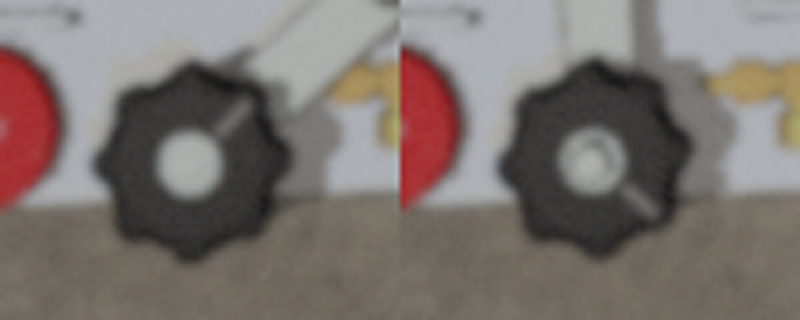

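The rib barely moved (still at about (642,202)) despite 0.4 rad more turning, so the knob is at its solid stop. Everything is released, the strap is home and the meter is unmoved, so I'm handing in.

```bash
python3 -c "
from plant import manip
print(manip.job_done())"
```

```text
the job is handed in; nothing more can be done
None
```

The job is handed in with no verdict returned: strap swung home, thread clicked, knob screwed down to its solid stop (top at about 108.6 mm), meter not shifted in the images, everything let go; the foot's force on the meter was not measured directly.

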